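# Peel the top parts tray off the clinging stack and hold it out

## Robot

A 6-joint arm with a two-finger parallel gripper is mounted at the origin on a cart in front of the work surface, level with it; the furniture and walls round the work are solid. World frame = base frame: x ahead of the robot, y to its left, z up, the work surface at z = 0. Lengths are in m, angles in rad, forces in N, time in s.
With the tool pointing down it reaches from about 0.375 to 0.9 m from the base axis. Payload 3.1 kg.
Tool frame: the origin (TCP) lies midway between the tips of the shut fingers; the grasp point (between the pads) lies grip_point_offset behind it (grip_point_offset is the distance from the TCP to the grasp point, in m); y points along the fingers, z is the direction in which the jaws open and shut, and the axes are right-handed (so a half turn about y gives the same grasp; the last joint's range is limited). The gripper opens to 87 mm and grips with 3 to 60 N. Pads are 19 mm wide; open, the fingers measure 117 mm over their backs; the gripper's body (75 mm by 190 mm) begins 51 mm behind the grasp point.
Start: joints at [-0.178, 0.527, 1.433, -0, 1.181, -0.178], TCP at [0.625, 0, 0.202] pointing down, gripper open.
Joint ranges: [-3.08, 3.08], [-0.75, 2.2], [0.22, 2.44], [-1.43, 4.57], [0, 2.65], [-2.85, 2.85]. Speed limits (rad/s): [2.79, 2.79, 3.14, 3.14, 3.14, 3.14].

## Interface

Orientations are given as a unit quaternion [x, y, z, w].
In Python, from rig import * gives the robot as it stands.
- The arm moves only by the tool jog_arm, never from a script. Its argument "increments" is a list that holds one entry, the list of rows, each a list of 7 numbers: the turn, a rotation vector about the world's x, y, z in degrees, then the shift along the world's x, y, z in m, then the closure, from -1 (fully open) to 1 (shut), so that 0 is half open. In form: [[[rx, ry, rz, x, y, z, jaw], ...]]. A call has 1 to 8 rows; each row is the pose to reach, as a shift and turn from the pose measured when the call began; what a row does not reach only later rows make up. A row lasts 1/10 s, in which the tool goes at most 50 mm and 8.59 degrees, less where a joint would pass 70% of its speed; a pose out of reach is approached as far as the arm can. A call with a gripper value outside its range is refused whole. The fingers move at their own pace and stop on an object; "squeeze" is the grip in N (left out, the last holds). Time passes only in rows, so rows that repeat a pose let the fingers close. It gives the time, the measured TCP pose, the force and the opening at its end, in the units of the state.
- get_obs(): the state, without advancing time (a new reading comes with each control period).
- camera(name): name is "scene" or "side" or "wrist"; returns the picture (480x640x3 uint8, red, green, blue); there is no depth.
- camera_info(name): a dict with "K" (3x3 intrinsics, pixels), "R" (3x3) and "t" (3): a world point X has camera coordinates R X + t. Camera axes: x right, y down, z forward; pixel columns grow to the right and rows downward; lengths in m; the calibration is good to about 2 mm. A picture is of the moment at which its call begins: read the wrist's pose just before it. camera_info takes no time and is no camera call; for the wrist camera it gives the pose at the moment of the call.
- hand_in(): hands the job in, once; it reports no verdict.
The state is a dict: "time": time; "q": joint angles; "joint_velocities": joint speeds; "joint_torque": joint torques, N m; "position": TCP position; "tool_rot": TCP orientation; "ft_force": force on the tool from outside, world axes, zero at the start; "moment": the same for the moment, N m; "grip_width": finger opening in m.
Only numpy, scipy, OpenCV 4.12 (cv2) and the standard library are available. Lean on these libraries where they do the work, as an engineer would, in place of code of your own. Each camera call takes 0.05 s, during which the arm holds its last target.

## Task

Three small steel parts trays are nested on the bench; the top one is nipped by spring clips and hooked under a yellow keeper. Take it by its red tab and peel it off corner first: raise the tab's corner while the opposite corner is still down, draw it out from under the keeper, and leave the tray beneath seated. Then hold it level and right way up, centred about a hand's breadth above the wooden tray for the fitter to load, and finish while still holding it there, with the wooden tray and the other things on the bench left alone.

Things in the scene. Friction and masses are not known exactly. Their poses are not given: they have to be found in the camera images.
- top_tab (a point): Grasp point of the top tray's red tab, an upright plate 10 mm thick, 30 mm long, 32 mm high on the rim at one corner; the point is in mid-thickness, 10 mm below the tab's upper edge, 22 mm above the rim. Its length runs along the tray's diagonal (centre to tab corner): pinch it from above across the 10 mm, fingers closing square to that diagonal. Axes: the top tray's.
- top_centre (a point): Centre of the top tray, 14 mm above its underside. Pressed steel, rim 160 (its x) by 120 mm (its y), 28 mm high, sloping walls, about 0.1 kg; z points up out of the open side. Red tab on the +x +y corner. Nested, its rim is about 60 mm above the bench. Each tray sits 13 mm above the one below, on lugs under the rim corners.
- tab_corner (a point): Corner of the top tray's rim beneath the red tab (tray x +80 mm, y +60 mm, upper face of the rim).
- tray_mid: Second tray, same size, 0.7 kg, loose in the bottom tray; origin: centre of its underside, axes as the top tray's. Four brass spring clips on its long sides nip the top tray's lip, about 1 N each over the first 6 mm of lift. A yellow keeper on its -x -y corner hooks over the top tray's rim corner.
- stack_base: Bottom tray on a grey base plate, fixed to the bench; origin at the centre of its underside on the bench, axes as the trays' (the second tray's origin rests 19 mm and the top tray's 32 mm above it).
- wood_tray: Shallow wooden tray 119 mm (its x) by 228 mm (its y), 36 mm high, loose; origin at the centre of its underside. The peeled tray is to be held over its centre.
- grease_can: Open black grease can, 80x86x62 mm; bystander. Origin at the centre of its underside.
- oil_bottle_yellow: Oil bottle with yellow oil and a blue spout, 60 mm across, 240 mm high; bystander. Origin at the centre of its underside.
- piston_1: Grey piston standing, 66 mm across, 54 mm high; bystander. Origin at the centre of its underside.
- gear_1: Grey gear lying flat, 68 mm across, 18 mm high; bystander. Origin at the centre of its underside.
- spark_plug: Spark plug lying, 72 mm long, 16 mm high; bystander. Origin at the centre of its underside.
- far_lug (a point): Foot of the lug under the opposite corner of the top tray's rim (tray x -74.5 mm, y -54.5 mm, 13 mm below the rim's upper face), standing on the second tray's rim; the tray pivots here while it is peeled.
- keeper (a point): Yellow keeper of the second tray, at the corner opposite the red tab: a strip 26 mm wide reaching 11 mm over the top tray's rim corner, 2.5 mm above it; this point is the middle of its free edge, at its lower face. A straight pull hooks it and lifts the second tray. Clear: tab corner up by about 18 degrees, then the tray drawn 24 mm along its diagonal, tab leading, then up.

How it is judged:
By the outcome, as a careful person would: the job done as asked, in the order asked, and still so for the second after the job is handed in, while the arm keeps its last pose, push and grip.
It also fails if it takes over 51 s, if anything falls off the work surface, if the arm or the gripper's body presses on something with over 40 N, if the wrist force passes 120 N, or if a joint passes its speed limit or range.

## Working session

There is one attempt and no reset: what is moved stays moved. The work goes in short steps, Python scripts to look and compute and a tool call to move; the robot and the scene stay as the last step left them, time stands still between calls to the robot, and variables do not carry over. Pictures are saved under pics/ and viewed, and the job is handed in when it is done.

Besides the shell and the picture viewer there is one more tool, called after "Request:" by a JSON object that holds its "api" and its "payload", one argument or row to a line. jog_arm: Moves the arm, as the interface text tells. Its arguments: {"type":"object","properties":{"increments":{"type":"array","items":{"type":"array","items":{"type":"array","items":{"type":"number"}}}},"squeeze":{"type":"number"}},"required":["increments"]}

```bash
mkdir -p pics; ls; python3 - <<'E'
from rig import *
import cv2, numpy as np
np.set_printoptions(precision=4,suppress=True)
o=get_obs()
print(o)
for n in ["scene","side","wrist"]:
    i=camera_info(n); print(n,i)
    cv2.imwrite(f"pics/{n}0.png",camera(n)[:,:,::-1])
E
```

```text
pics
{'time': 0.0, 'q': array([-0.1785,  0.5285,  1.4339, -0.    ,  1.1814, -0.1785]), 'joint_velocities': array([ 0.0003,  0.0014, -0.0018,  0.0021, -0.0003,  0.0009]), 'joint_torque': array([ -0.0005, -44.0045, -17.6594,   0.0633,   0.0583,  -0.0002]), 'position': array([0.6242, 0.0002, 0.2008]), 'tool_rot': array([-0.5004,  0.5006, -0.4994,  0.4996]), 'ft_force': array([ 0.7357, -0.3608,  0.2622]), 'moment': array([0.0249, 0.0176, 0.0161]), 'grip_width': 0.08699014056234046}
scene {'K': array([[494.2573,   0.    , 322.2669],
       [  0.    , 494.2573, 239.0338],
       [  0.    ,   0.    ,   1.    ]]), 'R': array([[ 0.5862, -0.8098, -0.0237],
       [-0.3547, -0.2302, -0.9062],
       [ 0.7284,  0.5397, -0.4222]]), 't': array([-0.4199,  0.2675,  0.7277])}
side {'K': array([[471.9472,   0.    , 324.8321],
       [  0.    , 471.9472, 240.848 ],
       [  0.    ,   0.    ,   1.    ]]), 'R': array([[-0.9566, -0.2914, -0.0065],
       [-0.1686,  0.5713, -0.8033],
       [ 0.2378, -0.7673, -0.5956]]), 't': array([0.5275, 0.2229, 0.8122])}
wrist {'K': array([[358.3221,   0.    , 319.5189],
       [  0.    , 358.3221, 233.8643],
       [  0.    ,   0.    ,   1.    ]]), 'R': array([[ 1.    ,  0.0001, -0.0015],
       [ 0.0005, -0.9597,  0.2811],
       [-0.0014, -0.2811, -0.9597]]), 't': array([-0.6234, -0.0336,  0.3908])}
```

View pics/scene0.png

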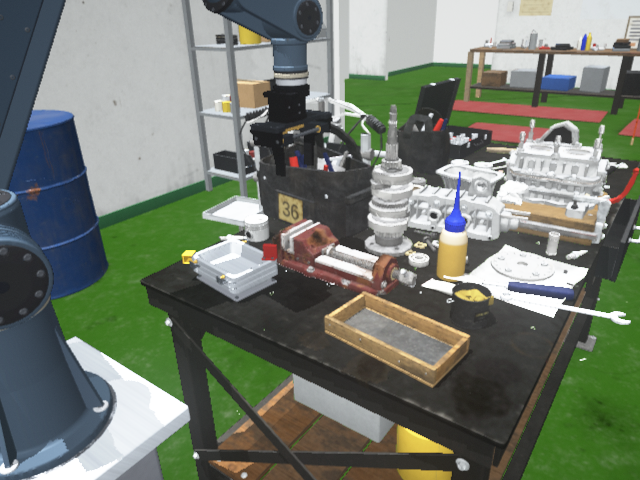

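View pics/side0.png

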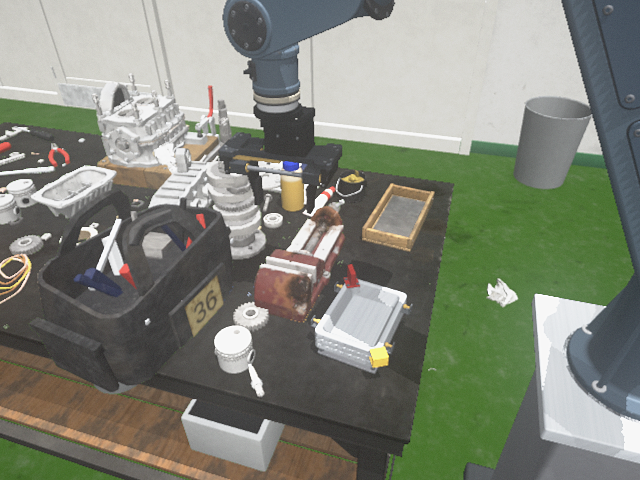

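View pics/wrist0.png

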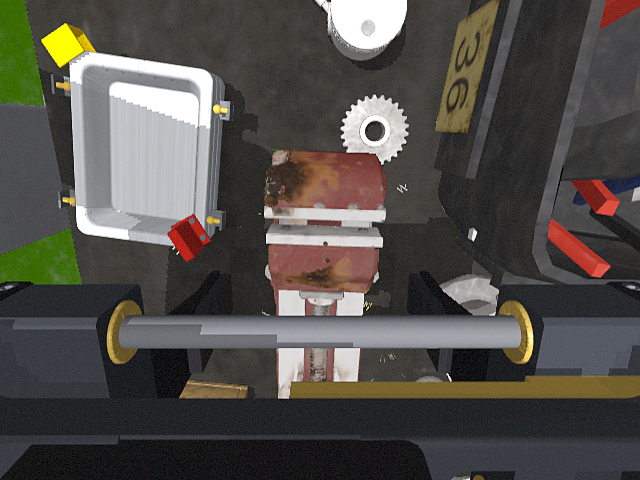

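The wrist view shows the top tray at upper left. The red tab is near (190,238), the yellow keeper near (65,45), and the vise sits just to the right of the tray. The wooden tray is at (395,335) in the scene view and (398,215) in the side view. Next I'll measure these.

```bash
cat > h.py <<'E'
import cv2, numpy as np, json
np.set_printoptions(precision=4,suppress=True)
def ray(i,p):
    d=np.linalg.inv(i["K"])@np.array([p[0],p[1],1.0]); d=i["R"].T@d; c=-i["R"].T@i["t"]; return c,d
def onz(i,p,z):
    c,d=ray(i,p); return c+d*(z-c[2])/d[2]
def tri(ips):
    A=np.zeros((3,3));b=np.zeros(3)
    for i,p in ips:
        c,d=ray(i,p);d/=np.linalg.norm(d);P=np.eye(3)-np.outer(d,d);A+=P;b+=P@c
    X=np.linalg.solve(A,b)
    return X,[np.linalg.norm((np.eye(3)-np.outer(d/np.linalg.norm(d),d/np.linalg.norm(d)))@(X-c)) for c,d in [ray(i,p) for i,p in ips]]
def proj(i,X):
    q=i["K"]@(i["R"]@np.asarray(X)+i["t"]); return q[:2]/q[2]
def hsv(im): return cv2.cvtColor(im,cv2.COLOR_RGB2HSV)
E
python3 - <<'E'
import cv2
w=cv2.imread('pics/wrist0.png');s=cv2.imread('pics/scene0.png');d=cv2.imread('pics/side0.png')
cv2.imwrite('pics/wc.png',cv2.resize(w[20:270,30:250],None,fx=2.4,fy=2.4,interpolation=cv2.INTER_CUBIC))
a=cv2.resize(s[225:390,170:480],(775,412),interpolation=cv2.INTER_CUBIC)
cv2.imwrite('pics/sc.png',a)
cv2.imwrite('pics/dc.png',cv2.resize(d[170:380,290:450],None,fx=2.8,fy=2.8,interpolation=cv2.INTER_CUBIC))
E
```

```text
(no output)
```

View pics/wc.png

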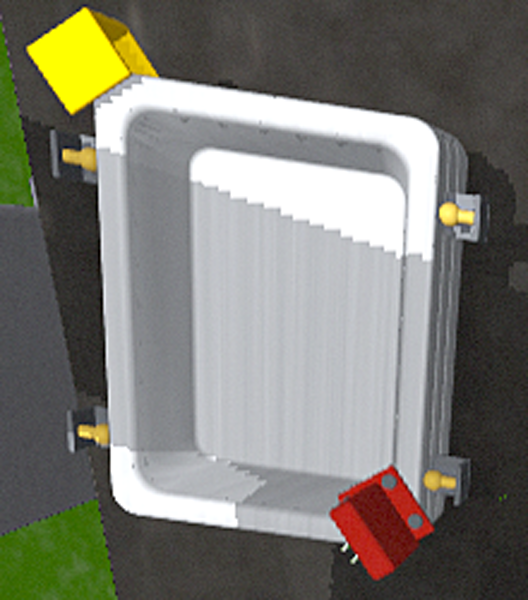

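View pics/sc.png

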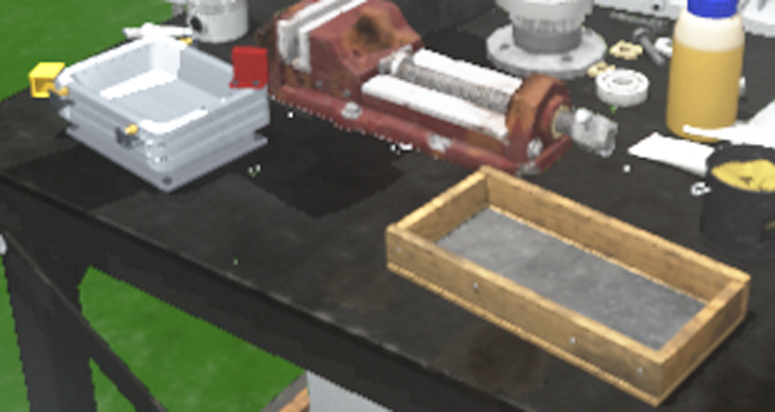

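View pics/dc.png

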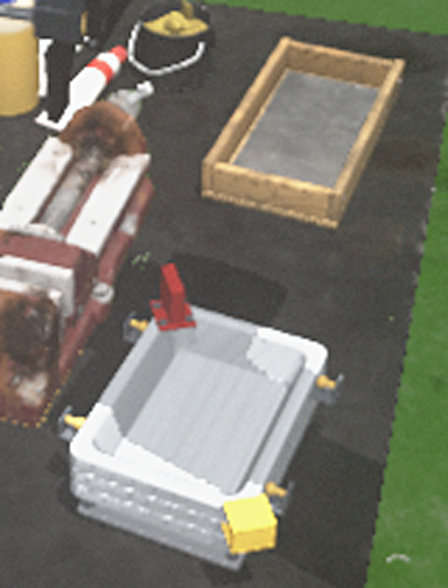

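```bash
python3 - <<'E'
from rig import camera_info
from h import *
I={n:camera_info(n) for n in["scene","side","wrist"]}
W=lambda p:(30+p[0]/2.4,20+p[1]/2.4)
S=lambda p:(170+p[0]/2.5,225+p[1]/2.5)
D=lambda p:(290+p[0]/2.8,170+p[1]/2.8)
def X(a,b,c,d):
    h=lambda p:np.array([*p,1.]);r=np.cross(np.cross(h(a),h(b)),np.cross(h(c),h(d)));return r[:2]/r[2]
L=((97,150),(112,480));T=((160,80),(400,115));B=((140,516),(320,540));R=((441,150),(432,440))
Cw=[X(*L,*T),X(*T,*R),X(*R,*B),X(*B,*L)]
P=[onz(I['wrist'],W(p),.06) for p in Cw];P=np.array(P)
print('tray corners (-x-y),(-x+y),(+x+y),(+x-y)\n',P, 'centre',P.mean(0))
for k in range(4):print(np.linalg.norm(P[k]-P[(k+1)%4]),end=' ')
u=(P[2]+P[3]-P[0]-P[1])[:2];v=(P[1]+P[2]-P[0]-P[3])[:2]
print('\nyaw x',np.degrees(np.arctan2(u[1],u[0])),'y',np.degrees(np.arctan2(v[1],v[0])))
for nm,f,pts,c in(('scene',S,[(388,230),(487,170),(748,280),(662,355)],'scene'),('side',D,[(205,165),(283,40),(404,62),(338,197)],'side')):
    Q=np.array([onz(I[c],f(p),.036) for p in pts]);print('wood',nm,'\n',Q,Q.mean(0),[round(float(np.linalg.norm(Q[k]-Q[(k+1)%4])),4) for k in range(4)])
# tab mask
for n in I:
    im=cv2.cvtColor(cv2.imread(f'pics/{n}0.png'),cv2.COLOR_BGR2RGB);h=hsv(im)
    m=((h[...,0]<6)|(h[...,0]>174))&(h[...,1]>190)&(h[...,2]>90)
    k,l,s,c=cv2.connectedComponentsWithStats(m.astype('uint8'))
    for q in range(1,k):
        if s[q,4]>40:print(n,s[q],c[q])
# tab top corners in wrist crop, z=.092
for p in [(333,515),(395,467),(435,535),(380,580),(360,487),(418,555)]: print(p,onz(I['wrist'],W(p),.092))
E
```

```text
tray corners (-x-y),(-x+y),(+x+y),(+x-y)
 [[ 0.4185  0.1402  0.06  ]
 [ 0.5361  0.1242  0.06  ]
 [ 0.5177 -0.0343  0.06  ]
 [ 0.3955 -0.017   0.06  ]] centre [0.467  0.0533 0.06  ]
0.11866531694224759 0.15959641764465282 0.12337344116294045 0.15879120885413048 
yaw x -97.482310021624 y -7.906498458498079
wood scene 
 [[ 0.4132 -0.2269  0.036 ]
 [ 0.5235 -0.2429  0.036 ]
 [ 0.4995 -0.4616  0.036 ]
 [ 0.3967 -0.4462  0.036 ]] [ 0.4582 -0.3444  0.036 ] [0.1114, 0.22, 0.104, 0.2199]
wood side 
 [[ 0.5288 -0.232   0.036 ]
 [ 0.5049 -0.4549  0.036 ]
 [ 0.3899 -0.446   0.036 ]
 [ 0.4166 -0.2186  0.036 ]] [ 0.4601 -0.3379  0.036 ] [0.2242, 0.1154, 0.2289, 0.113]
wrist [599   0  41  29 494] [616.6255   9.9717]
wrist [571 180  48  34 549] [593.9763 192.5792]
wrist [168 215  43  46 988] [187.8988 238.0213]
wrist [548 222  61  53 742] [573.7817 248.5741]
(333, 515) [ 0.4957 -0.0085  0.092 ]
(395, 467) [0.5193 0.0089 0.092 ]
(435, 535) [ 0.5312 -0.0159  0.092 ]
(380, 580) [ 0.5098 -0.033   0.092 ]
(360, 487) [0.5064 0.0017 0.092 ]
(418, 555) [ 0.5244 -0.0235  0.092 ]
```

```bash
python3 - <<'E'
import cv2
w=cv2.imread('pics/wrist0.png');s=cv2.imread('pics/scene0.png');d=cv2.imread('pics/side0.png')
z=lambda a:cv2.resize(a,(390,390),interpolation=cv2.INTER_CUBIC)
cv2.imwrite('pics/tab.png',cv2.hconcat([z(w[205:270,155:220]),z(s[235:275,250:290])]))
E
```

```text
(no output)
```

View pics/tab.png

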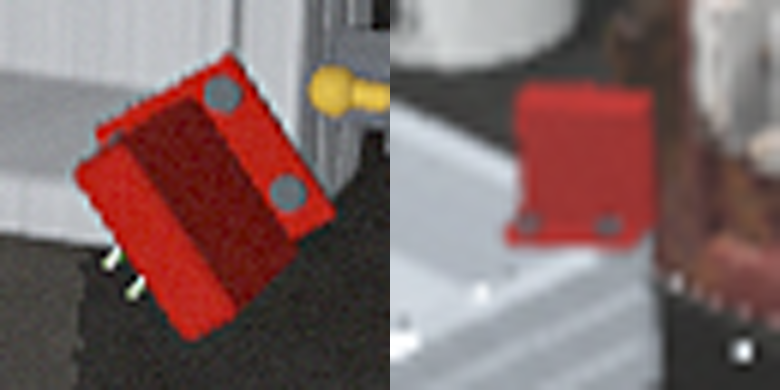

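```bash
python3 - <<'E'
from rig import camera_info
from h import *
I={n:camera_info(n) for n in["scene","side","wrist"]}
f=lambda p:(155+p[0]/6,205+p[1]/6)
Q=np.array([onz(I['wrist'],f(p),.092) for p in [(75,175),(127,142),(240,312),(190,340)]])
print(Q,Q.mean(0),[np.linalg.norm(Q[k]-Q[(k+1)%4]) for k in range(4)])
e=Q[3]-Q[0]+Q[2]-Q[1];print(np.degrees(np.arctan2(e[1],e[0])))
m=Q.mean(0);print('proj',proj(I['scene'],m),proj(I['side'],m))
g=lambda p:(250+p[0]/9.75,235+p[1]/9.75)
print(g((195,85)), tri([(I['scene'],g((195,88))),(I['wrist'],proj(I['wrist'],m))]))
# side keeper/tab
print('tab corner pts',[proj(I['side'],q) for q in Q])
E
python3 - <<'E'
import cv2
d=cv2.imread('pics/side0.png')
cv2.imwrite('pics/tabs.png',cv2.resize(d[255:305,330:380],None,fx=10,fy=10,interpolation=cv2.INTER_CUBIC))
E
```

```text
[[ 0.4947 -0.0081  0.092 ]
 [ 0.5026 -0.0033  0.092 ]
 [ 0.516  -0.0287  0.092 ]
 [ 0.5084 -0.033   0.092 ]] [ 0.5054 -0.0183  0.092 ] [np.float64(0.009274299540095399), np.float64(0.028758993497310738), np.float64(0.008789088280692093), np.float64(0.028400459375059976)]
-61.666581500926824
proj [269.8996 243.3186] [350.6519 269.1117]
(270.0, 243.71794871794873) (array([ 0.5049, -0.0188,  0.0907]), [np.float64(7.522623240086518e-05), np.float64(7.52262324007194e-05)])
tab corner pts [array([354.8696, 273.5189]), array([350.1156, 274.3585]), array([346.6292, 264.7311]), array([351.0765, 264.0807])]
```

View pics/tabs.png

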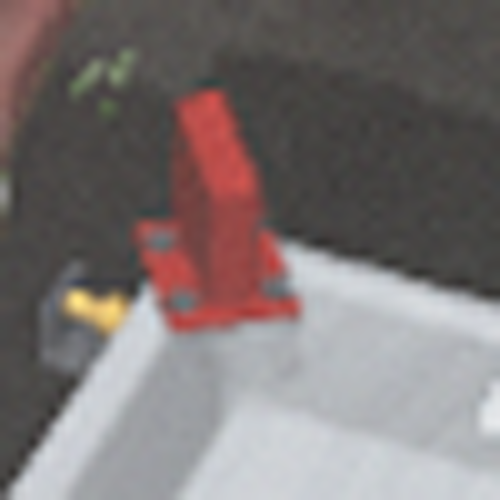

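```bash
python3 - <<'E'
import rig
from rig import *
from h import *
print([n for n in dir(rig) if not n.startswith('_')]); print(globals().get('grip_point_offset'))
I={n:camera_info(n) for n in["scene","side","wrist"]}
for p in [(268,152),(266,210),(268,230),(275,285)]:
    for z in (.05,.08,.11): print(p,z,onz(I['wrist'],p,z)[:2])
import cv2
s=cv2.imread('pics/scene0.png');d=cv2.imread('pics/side0.png');
z=lambda a:cv2.resize(a,(400,400),interpolation=cv2.INTER_CUBIC)
cv2.imwrite('pics/vise.png',cv2.hconcat([z(s[205:305,260:360]),z(d[210:320,250:360])]))
E
```

```text
['Unreachable', 'camera', 'camera_info', 'get_obs', 'grip_point_offset', 'hand_in']
0.0187
(268, 152) 0.05 [0.5768 0.0575]
(268, 152) 0.08 [0.581  0.0593]
(268, 152) 0.11 [0.5853 0.0611]
(266, 210) 0.05 [0.5727 0.0035]
(266, 210) 0.08 [0.5773 0.0102]
(266, 210) 0.11 [0.582  0.0169]
(268, 230) 0.05 [ 0.5738 -0.0162]
(268, 230) 0.08 [ 0.5783 -0.0078]
(268, 230) 0.11 [0.5829 0.0006]
(275, 285) 0.05 [ 0.5786 -0.0741]
(275, 285) 0.08 [ 0.5827 -0.0605]
(275, 285) 0.11 [ 0.5868 -0.0468]
```

View pics/vise.png

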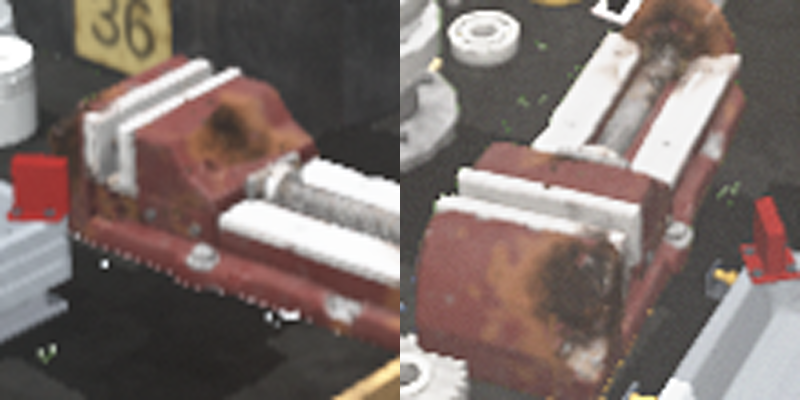

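```bash
python3 - <<'E'
from rig import *
from h import *
I={n:camera_info(n) for n in["scene","side","wrist"]}
print(tri([(I['wrist'],(265,210)),(I['scene'],(281.5,234))]))
print(tri([(I['wrist'],(268,230)),(I['scene'],(260+120/4,205+127/4))]))
print(tri([(I['wrist'],(385,225)),(I['scene'],(260+240/4,205+68/4))]))
print(tri([(I['wrist'],(268,230)),(I['side'],(250+238/3.636,210+205/3.636))]))
E
```

```text
(array([0.5763, 0.0102, 0.0796]), [np.float64(0.00015205085321778474), np.float64(0.0001520508532178346)])
(array([ 0.5789, -0.01  ,  0.0765]), [np.float64(0.0016338218104221531), np.float64(0.0016338218104221776)])
(array([ 0.6869, -0.0098,  0.0719]), [np.float64(0.0058543074280842525), np.float64(0.005854307428084223)])
(array([ 0.576 , -0.0079,  0.0883]), [np.float64(0.004156652308408122), np.float64(0.0041566523084081135)])
```

Request:
{"api": "jog_arm", "payload": {
  "increments": [
    [[0,0,8,-0.03,-0.005,0,0],[0,0,16,-0.06,-0.01,0,0],[0,0,24,-0.09,-0.015,-0.02,0],[0,0,29,-0.119,-0.0187,-0.04,0],[0,0,29,-0.119,-0.0187,-0.06,0],[0,0,29,-0.119,-0.0187,-0.075,0],[0,0,29,-0.119,-0.0187,-0.075,0],[0,0,29,-0.119,-0.0187,-0.075,0]]
  ],
  "squeeze": 60
}}

```text
time: 0.95
position: [0.5055, -0.0186, 0.126]
tool_rot: [0.61, -0.359, 0.358, -0.609]
ft_force: [0.9, -0.7, 0.5]
grip_width: 0.0439
```

```bash
python3 - <<'E'
from rig import *
from h import *
o=get_obs();print(o['time'],o['position'],o['tool_rot'],o['grip_width'],o['q'])
for n in ("wrist","side"):
    im=camera(n)[:,:,::-1]; cv2.imwrite(f'pics/{n}1.png',im)
    if n=='side': cv2.imwrite('pics/side1c.png',cv2.resize(im[180:360,250:450],None,fx=3,fy=3))
E
```

```text
0.95 [ 0.5055 -0.0186  0.126 ] [ 0.6097 -0.3594  0.3584 -0.6088] 0.04394258879051954 [-0.2574  0.4827  1.8022 -0.0012  0.8585 -0.7627]
```

View pics/wrist1.png

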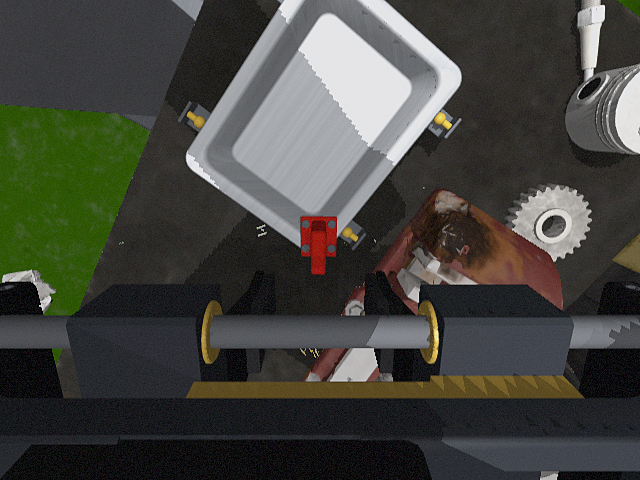

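View pics/side1c.png

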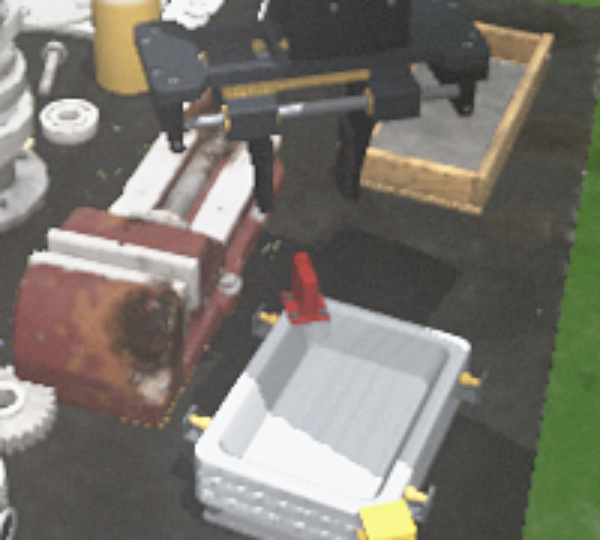

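The wrist view shows the tab upright at column 318, which is the jaw midline, with the tab diagonal vertical. I'll check its position along the diagonal, then descend.

```bash
python3 - <<'E'
from rig import *
from h import *
i=camera_info('wrist')
w=cv2.imread('pics/wrist1.png');cv2.imwrite('pics/tab1.png',cv2.resize(w[200:290,275:365],None,fx=6,fy=6,interpolation=cv2.INTER_CUBIC))
a,b=[onz(i,p,.092) for p in((318.5,228),(318.5,274))];print(a,b,(a+b)/2,np.linalg.norm(a-b))
# tray rim corners: nothing else
E
```

```text
[ 0.4968 -0.0036  0.092 ] [ 0.5119 -0.0309  0.092 ] [ 0.5043 -0.0172  0.092 ] 0.031195990744286677
```

View pics/tab1.png

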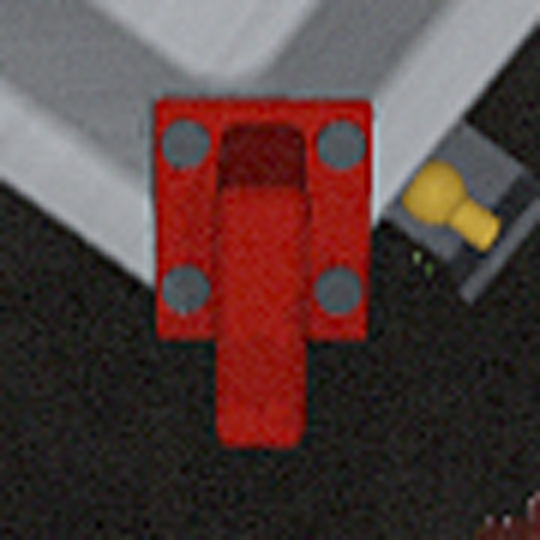

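Request:
{"api": "jog_arm", "payload": {
  "increments": [
    [[0,0,0,-0.0005,0.0005,-0.02,0],[0,0,0,-0.0005,0.0005,-0.04,0],[0,0,0,-0.0005,0.0005,-0.052,0],[0,0,0,-0.0005,0.0005,-0.059,0],[0,0,0,-0.0005,0.0005,-0.059,0.3],[0,0,0,-0.0005,0.0005,-0.059,0.5],[0,0,0,-0.0005,0.0005,-0.059,0.6],[0,0,0,-0.0005,0.0005,-0.059,0.7]]
  ],
  "squeeze": 15
}}

```text
time: 1.85
position: [0.5062, -0.0183, 0.0683]
tool_rot: [0.609, -0.358, 0.359, -0.609]
ft_force: [-0.2, -0.0, 0.1]
grip_width: 0.0198
```

Request:
{"api": "jog_arm", "payload": {
  "increments": [
    [[0,0,0,0,0,0,0.8],[0,0,0,0,0,0,1],[0,0,0,0,0,0,1],[0,0,0,0,0,0,1]]
  ],
  "squeeze": 15
}}

```text
time: 2.25
position: [0.506, -0.0186, 0.0686]
tool_rot: [0.61, -0.358, 0.359, -0.609]
ft_force: [-2.3, -1.6, 2.7]
grip_width: 0.0096
```

Request:
{"api": "jog_arm", "payload": {
  "increments": [
    [[0,0,0,0,0,0,1],[0,0,0,0,0,0,1],[0,0,0,0,0,0,1]]
  ],
  "squeeze": 60
}}

```text
time: 2.55
position: [0.506, -0.0185, 0.0686]
tool_rot: [0.61, -0.358, 0.359, -0.609]
ft_force: [-1.6, -1.3, 3.1]
grip_width: 0.0077
```

```bash
python3 - <<'E'
from rig import *
from h import *
from scipy.spatial.transform import Rotation as Ro
o=get_obs();print(o['time'],o['position'],o['tool_rot'],o['grip_width'],o['q'],o['ft_force'])
p=o['position']; g=np.radians(-61); d=np.array([np.cos(g),np.sin(g),0]); a=np.cross(d,[0,0,1])
# tab grasp point is ~81mm from tray centre along d; lug foot 92.3mm on other side, z .047
L=np.array([p[0],p[1],0])-d*(.0815+.0923)+np.array([0,0,.047]); print('lug',L,'axis',a)
for th in range(2,25,2):
    q=L+Ro.from_rotvec(a*np.radians(th)).apply(p-L)-p; print(th,(a*th).round(2),q.round(4))
for n in ("side",):
    im=camera(n)[:,:,::-1]; cv2.imwrite('pics/side2c.png',cv2.resize(im[180:360,250:450],None,fx=3,fy=3))
E
```

```text
2.55 [ 0.506  -0.0185  0.0686] [ 0.6097 -0.3582  0.3593 -0.609 ] 0.007666963191424132 [-0.2567  0.5818  1.845  -0.0022  0.7135 -0.7617] [-1.6166 -1.2927  3.0525]
lug [0.4217 0.1335 0.047 ] axis [-0.8746 -0.4848  0.    ]
2 [-1.75 -0.97  0.  ] [-0.0004  0.0008  0.0061]
4 [-3.5  -1.94  0.  ] [-0.0009  0.0017  0.0121]
6 [-5.25 -2.91  0.  ] [-0.0016  0.0028  0.018 ]
8 [-7.   -3.88  0.  ] [-0.0023  0.0041  0.024 ]
10 [-8.75 -4.85  0.  ] [-0.0031  0.0056  0.0299]
12 [-10.5   -5.82   0.  ] [-0.004   0.0072  0.0357]
14 [-12.24  -6.79   0.  ] [-0.005   0.0091  0.0414]
16 [-13.99  -7.76   0.  ] [-0.0062  0.0111  0.0471]
18 [-15.74  -8.73   0.  ] [-0.0074  0.0133  0.0526]
20 [-17.49  -9.7    0.  ] [-0.0087  0.0156  0.0581]
22 [-19.24 -10.67   0.  ] [-0.0101  0.0181  0.0635]
24 [-20.99 -11.64   0.  ] [-0.0115  0.0208  0.0688]
```

View pics/side2c.png

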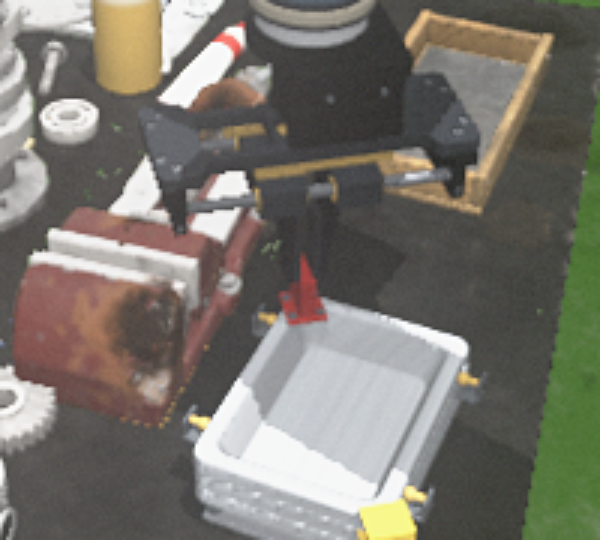

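Request:
{"api": "jog_arm", "payload": {
  "increments": [
    [[-0.9,-0.5,0,-0.0002,0.0004,0.003,1],[-1.75,-0.97,0,-0.0004,0.0008,0.006,1],[-2.6,-1.45,0,-0.0006,0.0012,0.009,1],[-3.5,-1.94,0,-0.0009,0.0017,0.012,1],[-5.25,-2.91,0,-0.0016,0.0028,0.018,1],[-7.0,-3.88,0,-0.0023,0.0041,0.0237,1],[-7.0,-3.88,0,-0.0023,0.0041,0.0237,1],[-7.0,-3.88,0,-0.0023,0.0041,0.0237,1]]
  ],
  "squeeze": 60
}}

```text
time: 3.4
position: [0.504, -0.014, 0.0927]
tool_rot: [0.633, -0.314, 0.401, -0.583]
ft_force: [0.1, -0.6, -1.0]
grip_width: 0.0077
```

```bash
python3 - <<'E'
from rig import *
from h import *
o=get_obs();print(o['time'],o['position'],o['tool_rot'],o['grip_width'],o['q'],o['ft_force'],o['moment'])
A=camera("side")[:,:,::-1];B=camera("scene")[:,:,::-1]
z=lambda a:cv2.resize(a,(400,400),interpolation=cv2.INTER_CUBIC)
cv2.imwrite('pics/p3.png',cv2.hconcat([z(A[240:390,300:450]),z(B[200:310,175:285])]))
E
```

```text
3.4 [ 0.504  -0.014   0.0927] [ 0.633  -0.3144  0.401  -0.5828] 0.007667015883250724 [-0.1781  0.5223  1.8904 -0.1816  0.6462 -0.5445] [ 0.0725 -0.5989 -0.9579] [ 0.166  -0.0968 -0.0212]
```

View pics/p3.png

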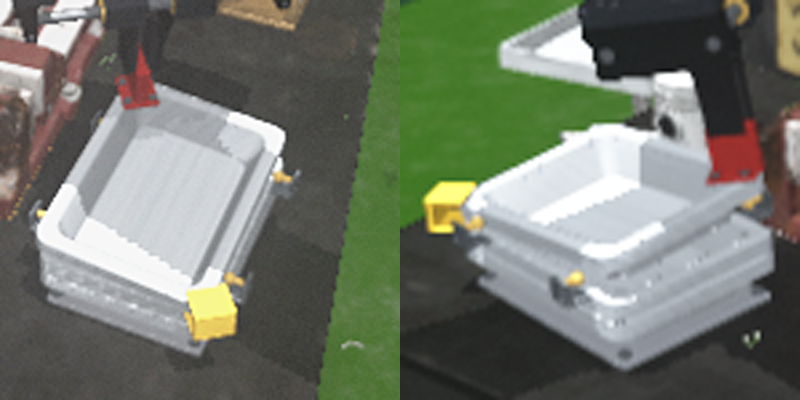

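Both views show the tray tilted about 8°, with the far corner under the keeper and the second tray still seated. I'll continue to about 21°.

Request:
{"api": "jog_arm", "payload": {
  "increments": [
    [[-1.75,-0.97,0,-0.0008,0.0015,0.0058,1],[-3.5,-1.94,0,-0.0017,0.0031,0.0115,1],[-5.25,-2.91,0,-0.0027,0.005,0.0172,1],[-7.0,-3.88,0,-0.0039,0.007,0.0228,1],[-8.75,-4.85,0,-0.0051,0.0092,0.0283,1],[-10.5,-5.82,0,-0.0064,0.0115,0.0337,1],[-11.4,-6.3,0,-0.0071,0.0127,0.0362,1],[-11.4,-6.3,0,-0.0071,0.0127,0.0362,1]]
  ],
  "squeeze": 60
}}

```text
time: 4.3
position: [0.4976, -0.0018, 0.129]
tool_rot: [0.665, -0.24, 0.465, -0.533]
ft_force: [1.6, -1.4, 1.2]
grip_width: 0.0076
```

```bash
python3 - <<'E'
from rig import *
from h import *
o=get_obs();print(o['time'],o['position'],o['tool_rot'],o['grip_width'],o['q'],o['ft_force'],o['moment'])
A=camera("side")[:,:,::-1];B=camera("scene")[:,:,::-1]
z=lambda a:cv2.resize(a,(400,400),interpolation=cv2.INTER_CUBIC)
cv2.imwrite('pics/p4.png',cv2.hconcat([z(A[240:390,300:450]),z(B[200:310,175:285])]))
E
```

```text
4.3 [ 0.4976 -0.0018  0.129 ] [ 0.6648 -0.2403  0.4646 -0.5334] 0.007563806012008813 [-0.0225  0.4603  1.9503 -0.57    0.6154 -0.0787] [ 1.5948 -1.3816  1.1573] [-0.1715 -0.2717 -0.0391]
```

View pics/p4.png

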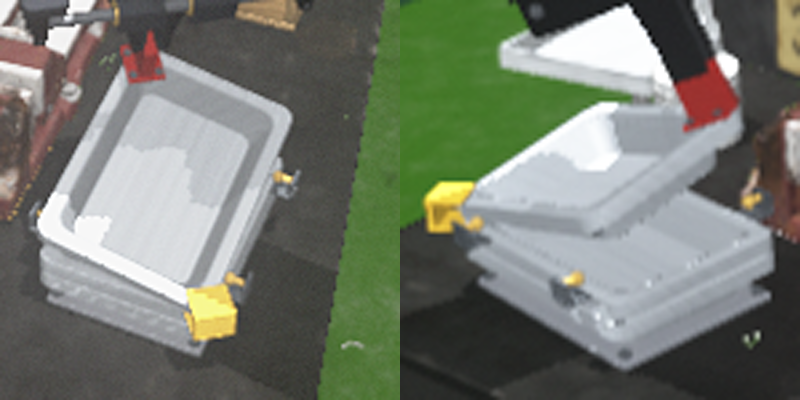

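The tray is tilted about 21°, its far corner is down under the keeper, and the second tray is seated. Now I'll draw it out along the diagonal (0.485, -0.875).

Request:
{"api": "jog_arm", "payload": {
  "increments": [
    [[0,0,0,0.002,-0.0035,0,1],[0,0,0,0.004,-0.007,0,1],[0,0,0,0.006,-0.0105,0,1],[0,0,0,0.008,-0.014,0.0005,1],[0,0,0,0.01,-0.0175,0.001,1],[0,0,0,0.012,-0.021,0.001,1],[0,0,0,0.014,-0.0245,0.001,1],[0,0,0,0.0155,-0.028,0.001,1]]
  ],
  "squeeze": 60
}}

```text
time: 5.2
position: [0.5133, -0.0304, 0.1297]
tool_rot: [0.664, -0.241, 0.465, -0.533]
ft_force: [0.1, -0.3, -0.6]
grip_width: 0.0074
```

```bash
python3 - <<'E'
from rig import *
from h import *
o=get_obs();print(o['time'],o['position'],o['tool_rot'],o['grip_width'],o['q'],o['ft_force'],o['moment'])
A=camera("side")[:,:,::-1];B=camera("scene")[:,:,::-1]
z=lambda a:cv2.resize(a,(400,400),interpolation=cv2.INTER_CUBIC)
cv2.imwrite('pics/p5.png',cv2.hconcat([z(A[240:390,300:450]),z(B[200:310,175:285])]))
E
```

```text
5.2 [ 0.5133 -0.0304  0.1297] [ 0.6645 -0.241   0.4647 -0.5333] 0.0073596535901252515 [-0.0853  0.4686  1.9253 -0.5511  0.6076 -0.1565] [ 0.1119 -0.315  -0.5906] [ 0.2818  0.0838 -0.0007]
```

View pics/p5.png

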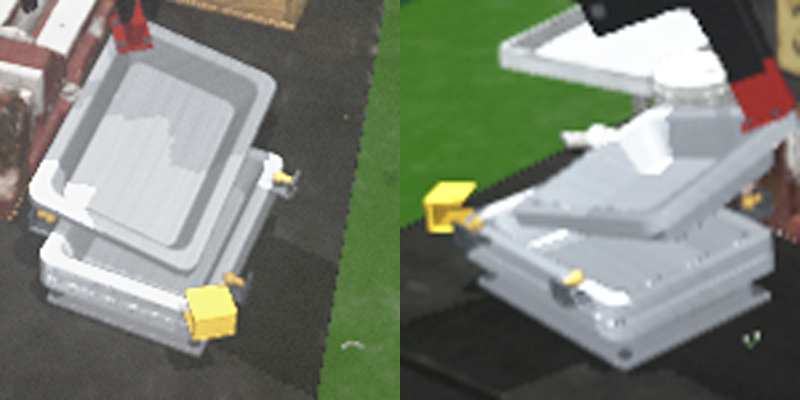

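The tray's far corner is well clear of the keeper. Next I'll lift it straight up.

Request:
{"api": "jog_arm", "payload": {
  "increments": [
    [[0,0,0,0,0,0.005,1],[0,0,0,0,0,0.015,1],[0,0,0,0,0,0.03,1],[0,0,0,0,0,0.05,1],[0,0,0,0,-0.005,0.07,1],[0,0,0,0,-0.01,0.09,1],[0,0,0,0,-0.015,0.1,1],[0,0,0,0,-0.015,0.1,1]]
  ],
  "squeeze": 60
}}

```text
time: 6.1
position: [0.5144, -0.046, 0.2318]
tool_rot: [0.663, -0.24, 0.467, -0.533]
ft_force: [0.8, 0.1, -1.2]
grip_width: 0.0078
```

```bash
python3 - <<'E'
from rig import *
from h import *
from scipy.spatial.transform import Rotation as Ro
o=get_obs();print(o['time'],o['position'],o['tool_rot'],o['grip_width'],o['q'],o['ft_force'],o['moment'])
r=Ro.from_quat(o['tool_rot']); print(r.as_matrix())
r0=Ro.from_quat([0.6097,-0.3582,0.3593,-0.609])
print('turn to level',np.degrees((r0*r.inv()).as_rotvec()))
for n in('side','scene'): cv2.imwrite(f'pics/{n}6.png',camera(n)[:,:,::-1])
E
```

```text
6.1 [ 0.5144 -0.046   0.2318] [ 0.6635 -0.24    0.4666 -0.5334] 0.007826019148955546 [-0.1195  0.2943  1.8233 -0.4037  0.8384 -0.3796] [ 0.8231  0.1184 -1.2145] [0.2686 0.1004 0.01  ]
[[ 0.4495  0.1793  0.8751]
 [-0.8162 -0.3157  0.4839]
 [ 0.3631 -0.9317  0.0044]]
turn to level [18.4078 10.4871  0.1314]
```

View pics/side6.png

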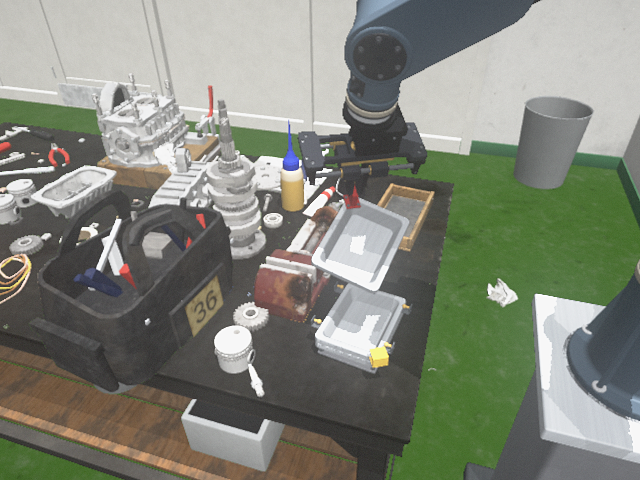

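View pics/scene6.png

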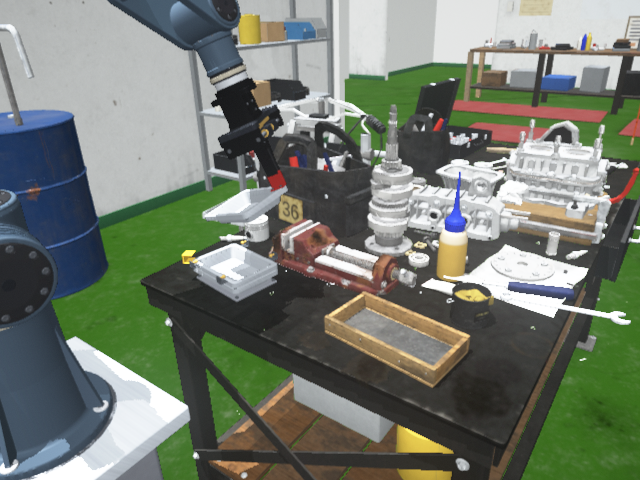

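The tray is free at about z 0.2, and both views show the second tray still seated in its stack. I'll refine the wooden tray's position and check clearances before the transfer.

```bash
python3 - <<'E'
from rig import *
from h import *
I={n:camera_info(n) for n in["scene","side"]}
print('bottle',onz(I['scene'],(453,277),0),onz(I['side'],(293,208),0)); print('can',onz(I['scene'],(470,312),0.0))
s=cv2.imread('pics/scene0.png');d=cv2.imread('pics/side0.png')
cv2.imwrite('pics/ws.png',cv2.resize(s[285:390,315:475],None,fx=5,fy=5,interpolation=cv2.INTER_CUBIC))
cv2.imwrite('pics/wd.png',cv2.resize(d[175:255,355:440],None,fx=7,fy=7,interpolation=cv2.INTER_CUBIC))
E
```

```text
bottle [ 0.7387 -0.3376  0.    ] [ 0.7371 -0.3233  0.    ]
can [ 0.6269 -0.4184  0.    ]
```

View pics/ws.png

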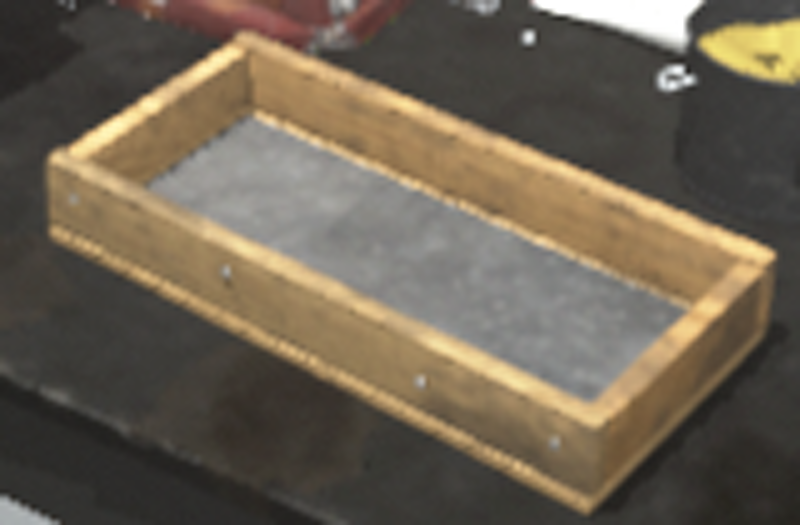

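View pics/wd.png

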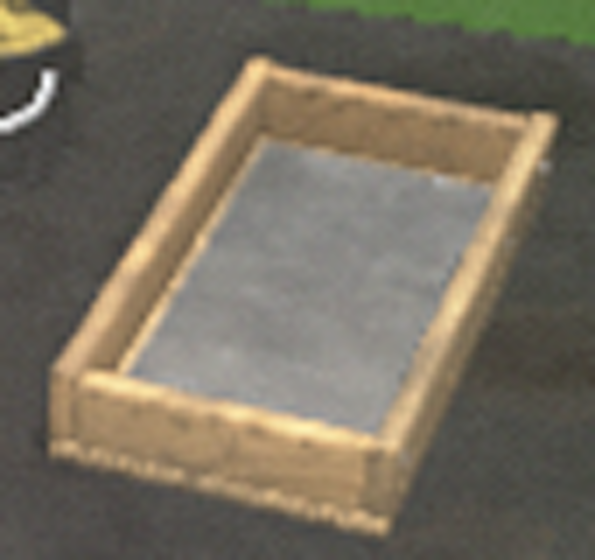

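```bash
python3 - <<'E'
from rig import *
from h import *
I={n:camera_info(n) for n in["scene","side"]}
S=lambda p:(315+(p[0])/5,285+p[1]/5)
D=lambda p:(355+p[0]/7,175+p[1]/7)
sp=[S(p) for p in [(48,155),(243,35),(777,253),(602,425)]]
dp=[D(p) for p in [(400,455),(52,375),(258,60),(556,118)]]  # near-robot.. order to match: (-x,+y),( +x,+y),(+x,-y),(-x,-y)
T=[]
for a,b in zip(sp,dp):
    x,e=tri([(I['scene'],a),(I['side'],b)]);T.append(x);print(x,e[0],onz(I['scene'],a,.036),onz(I['side'],b,.036))
T=np.array(T);print(T.mean(0),[np.linalg.norm(T[k]-T[(k+1)%4]) for k in range(4)])
print(np.mean([onz(I['scene'],a,.036) for a in sp],0),np.mean([onz(I['side'],a,.036) for a in dp],0))
# bottom corners z=0
for c,f,pts in(('scene',S,[(50,235),(590,512),(768,330)]),('side',D,[(52,455),(388,530)])):
    print(c,[onz(I[c],f(p),0) for p in pts])
E
```

```text
[ 0.4148 -0.2235  0.035 ] 0.0011258797945372858 [ 0.4152 -0.2241  0.036 ] [ 0.4138 -0.2209  0.036 ]
[ 0.5311 -0.2361  0.0329] 0.000825097506461206 [ 0.5254 -0.239   0.036 ] [ 0.5309 -0.2329  0.036 ]
[ 0.5043 -0.4615  0.0353] 0.0006366245943446163 [ 0.5044 -0.4618  0.036 ] [ 0.5036 -0.4593  0.036 ]
[ 0.3903 -0.4496  0.0354] 0.0007386900709425209 [ 0.3907 -0.4499  0.036 ] [ 0.3897 -0.4475  0.036 ]
[ 0.4601 -0.3427  0.0347] [np.float64(0.1170277863198681), np.float64(0.22697364706330753), np.float64(0.11462620317652496), np.float64(0.22743516463320848)]
[ 0.4589 -0.3437  0.036 ] [ 0.4595 -0.3401  0.036 ]
scene [array([ 0.4163, -0.2233,  0.    ]), array([ 0.3921, -0.4481,  0.    ]), array([ 0.5098, -0.4604,  0.    ])]
side [array([ 0.5304, -0.2373,  0.    ]), array([ 0.415, -0.228,  0.   ])]
```

Request:
{"api": "jog_arm", "payload": {
  "increments": [
    [[2.3,1.3,0,0,-0.01,0,1],[4.6,2.6,0,-0.002,-0.03,0,1],[6.9,3.9,0,-0.004,-0.055,0,1],[9.2,5.2,0,-0.006,-0.08,0,1],[11.5,6.5,0,-0.008,-0.105,0,1],[13.8,7.8,0,-0.01,-0.13,0,1],[16.1,9.1,0.1,-0.012,-0.15,0,1],[18.4,10.5,0.1,-0.012,-0.16,0,1]]
  ],
  "squeeze": 60
}}

```text
time: 7.0
position: [0.4999, -0.2068, 0.228]
tool_rot: [0.61, -0.361, 0.356, -0.608]
ft_force: [1.2, 0.5, -1.1]
grip_width: 0.0077
```

Request:
{"api": "jog_arm", "payload": {
  "increments": [
    [[0,0,0,0,-0.01,0,1],[0,0,0,-0.001,-0.03,0,1],[0,0,0,-0.001,-0.055,-0.01,1],[0,0,0,-0.002,-0.085,-0.02,1],[0,0,0,-0.002,-0.115,-0.03,1],[0,0,0,-0.003,-0.145,-0.04,1],[0,0,0,-0.003,-0.175,-0.05,1],[0,0,0,-0.003,-0.19,-0.055,1]]
  ],
  "squeeze": 60
}}

```text
time: 7.8
position: [0.4961, -0.3981, 0.1708]
tool_rot: [0.61, -0.363, 0.356, -0.608]
ft_force: [0.1, -0.1, 0.1]
grip_width: 0.0077
```

```bash
python3 - <<'E'
from rig import *
from h import *
from scipy.spatial.transform import Rotation as Ro
o=get_obs();print(o['time'],o['position'],o['grip_width'],o['q'],o['ft_force'],o['moment'])
r=Ro.from_quat(o['tool_rot']); print(r.as_matrix())
for n in('side','scene','wrist'): cv2.imwrite(f'pics/{n}7.png',camera(n)[:,:,::-1])
E
```

```text
7.8 [ 0.4961 -0.3981  0.1708] 0.007666723701662377 [-0.8489  0.5802  1.4267 -0.0057  1.1426 -1.3514] [ 0.0626 -0.1142  0.0546] [-0.0001 -0.0892  0.001 ]
[[ 0.4836 -0.0091  0.8752]
 [-0.8753  0.0025  0.4836]
 [-0.0066 -1.     -0.0067]]
```

View pics/side7.png

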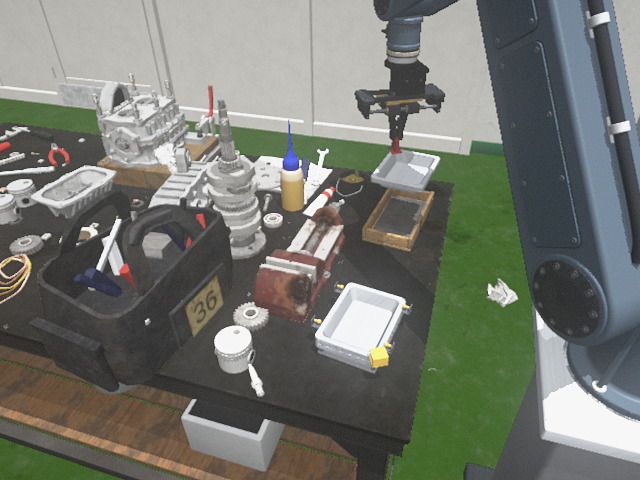

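View pics/scene7.png

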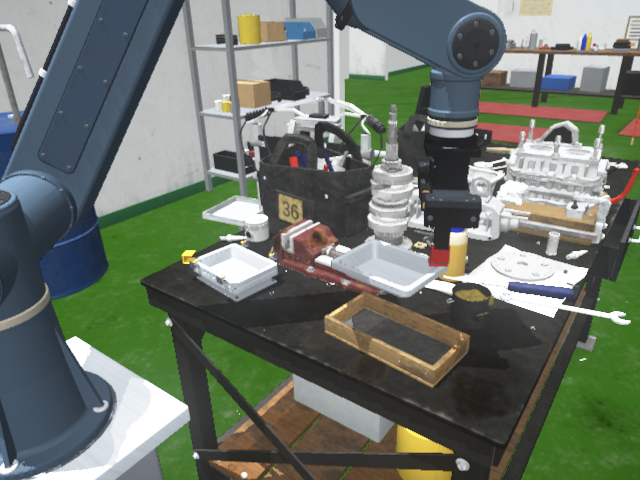

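View pics/wrist7.png

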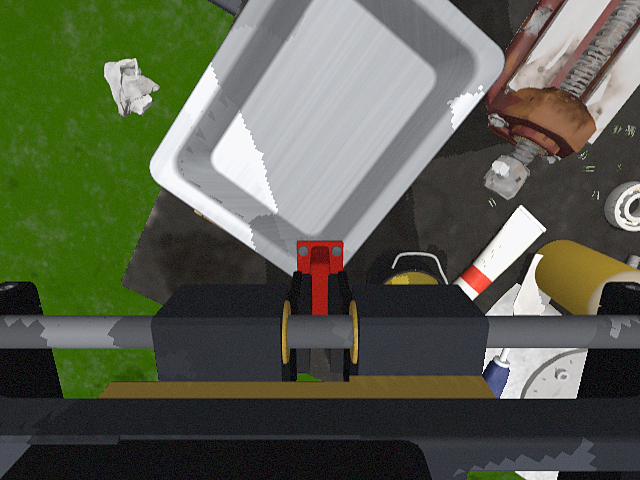

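Request:
{"api": "jog_arm", "payload": {
  "increments": [
    [[0,0,0,0.002,-0.007,-0.002,1],[0,0,0,0.003,-0.015,-0.004,1],[0,0,0,0.003,-0.015,-0.004,1],[0,0,0,0.003,-0.015,-0.004,1]]
  ],
  "squeeze": 60
}}

```text
time: 8.35
position: [0.4996, -0.4106, 0.1682]
tool_rot: [0.609, -0.362, 0.356, -0.609]
ft_force: [0.6, -0.3, -1.1]
grip_width: 0.0077
```

```bash
python3 - <<'E'
from rig import *
from h import *
o=get_obs();print(o['time'],o['position'],o['grip_width'],o['ft_force'],o['moment'],o['tool_rot'])
for n,(a,b,c,d),f in(('side',(135,205,360,450),8),('scene',(220,310,320,460),5.5),('wrist',(0,290,130,530),2)):
    im=camera(n)[:,:,::-1];cv2.imwrite(f'pics/{n}8.png',im)
    cv2.imwrite(f'pics/{n}8c.png',cv2.resize(im[a:b,c:d],None,fx=f,fy=f,interpolation=cv2.INTER_CUBIC))
E
```

```text
8.35 [ 0.4996 -0.4106  0.1682] 0.007685975236641779 [ 0.5589 -0.3281 -1.0808] [-0.0375 -0.0685 -0.0368] [ 0.6094 -0.3625  0.3558 -0.6088]
```

View pics/side8c.png

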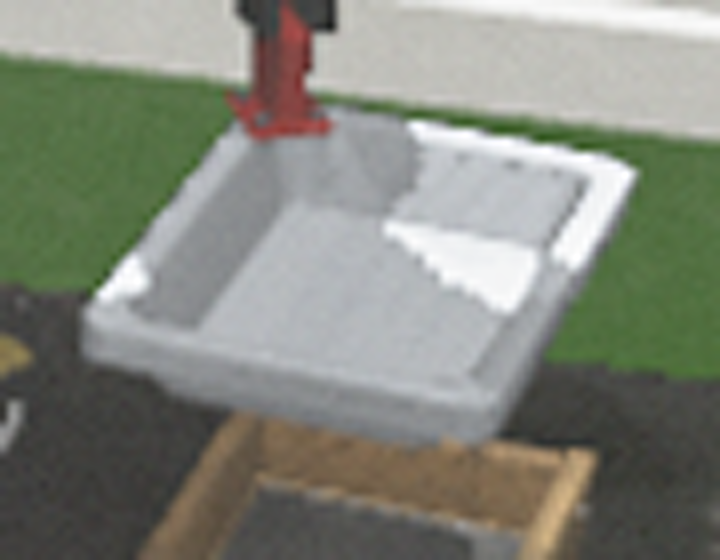

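View pics/scene8c.png

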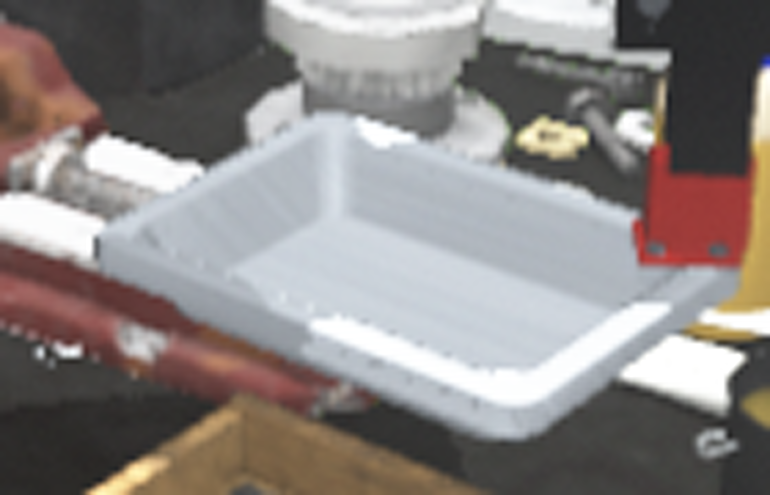

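View pics/wrist8c.png

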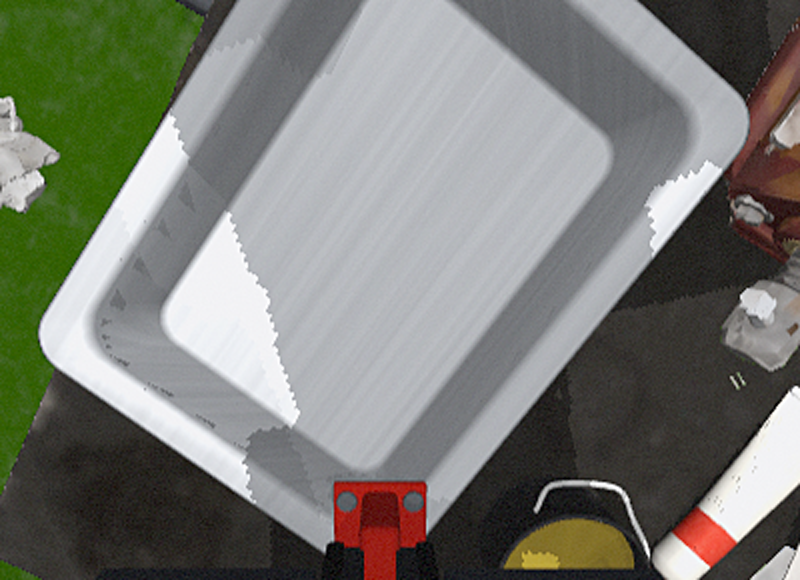

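```bash
cat > tilt.py <<'E'
from rig import *
from h import *
I={n:camera_info(n) for n in["scene","side","wrist"]}
def X(l,m):
    h=lambda p:np.array([*p,1.]);r=np.cross(np.cross(h(l[0]),h(l[1])),np.cross(h(m[0]),h(m[1])));return r[:2]/r[2]
S=lambda p:(320+p[0]/5.5,220+p[1]/5.5)
D=lambda p:(360+p[0]/8,135+p[1]/8)
W=lambda p:(130+p[0]/2,p[1]/2)
# lines: mx (x=-80 edge), px, my (y=-60 edge), py
s=dict(mx=((130,222),(300,122)),py=((420,137),(620,210)),my=((140,262),(470,398)),px=((580,388),(700,300)))
d=dict(mx=((120,325),(440,400)),py=((110,278),(220,140)),my=((520,365),(620,195)),px=((420,122),(600,158)))
w=dict(px=((80,372),(300,528)),my=((60,300),(190,85)),py=((470,480),(730,165)))
cs={'--':('mx','my'),'-+':('mx','py'),'++':('px','py'),'+-':('px','my')}
T={}
for k,(a,b) in cs.items():
    v=[(I['scene'],S(X(s[a],s[b]))),(I['side'],D(X(d[a],d[b])))]
    T[k],e=tri(v); print(k,T[k],e[0])
    if a in w and b in w: v2=v+[(I['wrist'],W(X(w[a],w[b])))];x,e=tri(v2);print('   3view',x,np.round(e,4))
P=T
print([np.linalg.norm(P[a]-P[b]) for a,b in(('--','-+'),('-+','++'),('++','+-'),('+-','--'))])
C=sum(P.values())/4;print('centre rim',C)
u=P['+-']+P['++']-P['--']-P['-+'];v=P['++']+P['-+']-P['--']-P['+-']
print('pitch x',np.degrees(np.arctan2(u[2],np.hypot(*u[:2]))),'y',np.degrees(np.arctan2(v[2],np.hypot(*v[:2]))),'yaw',np.degrees(np.arctan2(u[1],u[0])))
E
python3 tilt.py
```

```text
-- [ 0.4108 -0.2566  0.1538] 0.0005452857036197029
-+ [ 0.5276 -0.2711  0.1579] 0.00024728303757058667
++ [ 0.5052 -0.4277  0.1571] 0.0012701643656347294
   3view [ 0.5065 -0.426   0.1567] [0.0017 0.0022 0.0022]
+- [ 0.3886 -0.4127  0.1552] 0.000807075348902089
   3view [ 0.3894 -0.41    0.1547] [0.0021 0.0023 0.003 ]
[np.float64(0.11777599124247866), np.float64(0.15819518075510064), np.float64(0.11765306570002433), np.float64(0.1577611627167101)]
centre rim [ 0.4581 -0.342   0.156 ]
pitch x 0.10832510119379521 y 1.4807521465247497 yaw -98.12189306976593
```

The rim triangulates to (0.458, -0.342, 0.156), which is within 2 mm of the wooden tray's centre. The tilt is about 1.5°, which is within the measuring noise. I'll let it settle briefly, then check that the second tray, the keeper and the bystanders haven't moved.

Request:
{"api": "jog_arm", "payload": {
  "increments": [
    [[0,0,0,0.001,0,0,1],[0,0,0,0.001,0,0,1],[0,0,0,0.001,0,0,1],[0,0,0,0.001,0,0,1],[0,0,0,0.001,0,0,1]]
  ],
  "squeeze": 60
}}

```text
time: 9.0
position: [0.5004, -0.4105, 0.1681]
tool_rot: [0.609, -0.363, 0.356, -0.609]
ft_force: [0.7, 0.4, -1.5]
grip_width: 0.0077
```

```bash
python3 - <<'E'
from rig import *
from h import *
o=get_obs();print(o['time'],o['position'],o['grip_width'],o['ft_force'],o['joint_velocities'],o['tool_rot'])
z=lambda a,s:cv2.resize(a,s,interpolation=cv2.INTER_CUBIC)
for n,(a,b,c,d) in(('side',(275,375,305,420)),('scene',(235,305,170,290))):
    im=camera(n)[:,:,::-1].copy();old=cv2.imread(f'pics/{n}0.png')
    cv2.imwrite(f'pics/{n}9.png',cv2.hconcat([z(old[a:b,c:d],(400,340)),z(im[a:b,c:d],(400,340))]))
    for k,i in(('old',old),('new',im)):
        h=hsv(cv2.cvtColor(i,cv2.COLOR_BGR2RGB));m=(abs(h[...,0].astype(int)-27)<6)&(h[...,1]>180)&(h[...,2]>150)
        q=np.argwhere(m[a:b,c:d]);print(n,k,'keeper',q.mean(0)[::-1]+[c,a],len(q))
E
```

```text
9.0 [ 0.5004 -0.4105  0.1681] 0.007738224125788543 [ 0.7306  0.4333 -1.4816] [-0.0021  0.0009 -0.0019 -0.0013 -0.0018 -0.0009] [ 0.6094 -0.3625  0.3557 -0.6088]
side old keeper [nan nan] 0
side new keeper [nan nan] 0
scene old keeper [185.4242 258.3636] 33
scene new keeper [184.25 257.25] 8<stdin>:10: RuntimeWarning: Mean of empty slice.
  ret = um.true_divide(
```

View pics/side9.png

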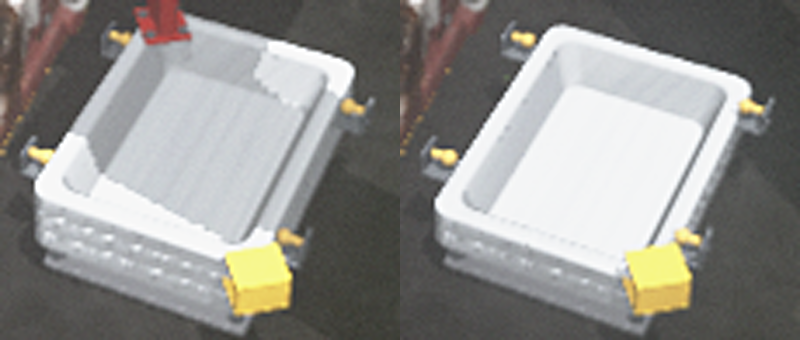

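View pics/scene9.png

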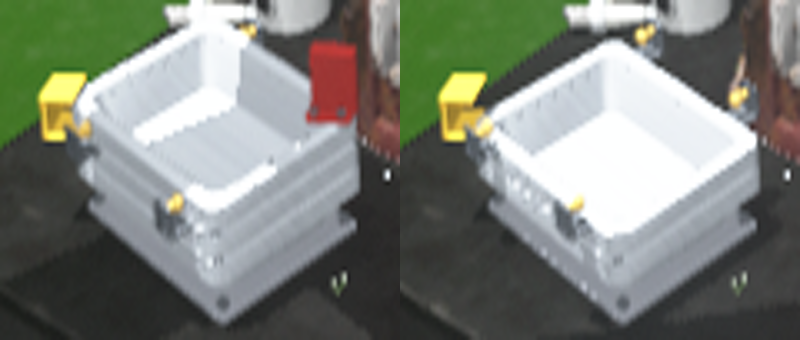

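In the before and after crops the keeper and clips sit at the same pixels, to within about 1 px, so the second tray is still seated. The arm is still and the grip is steady, so I'm handing in.

```bash
python3 - <<'E'
from rig import *
print(hand_in()); print(get_obs()['position'])
E
```

```text
the job is handed in; nothing more can be done
None
the job is handed in; nothing more can be done
```

The top tray is peeled off and held level over the wooden tray. I handed the job in at about 9 s with the arm still holding it there. I pinched the red tab at 60 N and raised its corner about 21° about the far lug. I then drew the tray about 32 mm along its diagonal, clear of the keeper, lifted it, levelled it and carried it over.

**Last checks:**
- **Position:** the rim centre was at about (0.458, -0.342), then nudged 1 mm in x. The wooden tray's centre is at about (0.460, -0.342), so they agree to about 2 mm.
- **Height:** the underside is about 92 mm above the wooden tray's top edge.
- **Level:** one tray axis read 0.1° off and the other about 1.5°. The tool pose showed only about 0.5° of tilt, so the two disagree slightly. I took the difference as measuring noise and did not correct it.
- **Second tray:** in the before and after pictures its clips and keeper sit at the same pixels, so it stayed seated. I judged this by eye, because the colour-mask check on the keeper failed (no pixels in the side view, too few in the scene view).
- **Forces:** the wrist readings I took stayed within a few newtons.
- **Other things on the bench:** the wooden tray and bystanders looked undisturbed in the pictures, but I did not measure them again.

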